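Shift the seasonings to the wooden rack, order kept

ROBOT

A 6-joint arm with a two-finger parallel gripper is mounted at the origin on a cart in front of the work surface, level with it; the furniture and walls round the work are solid. World frame = base frame: x ahead of the robot, y to its left, z up, the work surface at z = 0. Lengths are in m, angles in degrees, forces in N, time in s.
With the tool pointing down it reaches from about 0.35 to 0.875 m from the base axis. Payload 4.2 kg.
Tool frame: the origin (TCP) lies midway between the tips of the shut fingers; the grasp point (between the pads) lies 19 mm behind it; z points along the fingers, y is the line along which they close (so a half turn about z gives the same grasp; the last joint's range is limited). The gripper opens to 87 mm and grips with 3 to 60 N. Pads are 19 mm wide; open, the fingers measure 117 mm over their backs; the gripper's body (75 mm by 190 mm) begins 51 mm behind the grasp point.
Start: joints at [-50.214, 22.042, 0.453, 0, -68.411, -14.817], TCP at [0.264, -0.567, 0.223] pointing down, gripper open.
Joint ranges: [-179.83, 179.83], [-69.29, 118.12], [-61.27, 80.66], [-181.25, 117.63], [-171.15, -9.14], [-177.46, 177.46]. Speed limits (degrees/s): [159.86, 159.86, 180, 180, 180, 180].

INTERFACE

Orientations are given as [roll, pitch, yaw] about the fixed x, y, z axes, in that order (R = Rz(yaw) Ry(pitch) Rx(roll)).
In Python, from workcell import env gives the robot as it stands. Calls block until the motion is done:
- env.goto(position, orientation): joint-space move of the TCP to a pose.
- env.move_straight(position, rotation=None, rate=0.15, force_limit=None): straight line of the TCP; rotation=None keeps the orientation; rate is the mean speed in m/s. With force_limit (N) it stops when the force on the tool has changed by that much, and returns True; else False.
- env.set_joints(angles): joint-space move.
- env.gripper_to(opening, grasp_force=None): opening from 0.0 (shut) to 1.0 (fully open); grasp_force is the grip in N (None keeps the last); returns when the fingers have stopped.
- env.dwell(seconds).
- env.inverse_kinematics(position, orientation): joint angles nearest the present ones, or None.
- env.read_state(): the state.
- env.grab_frame(name): name is "scene" or "top" or "wrist"; returns a dict with "image" (384x512x3 uint8, blue, green, red), "fx", "fy", "cx", "cy" (pixels), "D" ([k1, k2, p1, p2, k3] as OpenCV has them; the pictures are not rectified), "position" and "orientation" of the camera in the world. Camera axes: x right, y up, looking along -z (the intrinsics and any distortion apply to the point x, -y, -z); pixel columns grow to the right and rows downward; lengths in m; the calibration is good to about 2 mm. A picture is of the moment at which its call begins. There is no depth.
A pose or a line that the arm cannot do raises env.Unreachable and nothing moves.
- env.close_job(): hands the job in; it is judged then, once.
Trained networks look in a picture, given as the dict that the camera call returned (one of the last four; its "shot" number tells which), for a name from the list of things; names that differ only in an ending like _2 or _b are one class to them, and where a whole thing is asked for, a point or a joint stands for the part that bears it (a point fixed in the world has none). Each returns a list of dicts, best first, with "score" (0 to 1); they miss things now and then, are a little off and sometimes report something else, mostly with a low value. They report only what shows in the picture. A call takes as long as a camera call.
- env.search_frame(picture, thing): "xyz" ([x, y, z] in m, in world coordinates, good to about 4 mm: the middle of the surface that is visible of it).
- env.trace(picture, thing): "mask" (384x512 bool, what is visible of it).
The state is a dict: "clock": time; "joint_positions": joint angles; "qvel": joint speeds; "joint_torque": joint torques, N m; "position": TCP position; "tool_rot": TCP orientation; "force": force on the tool from outside, world axes, zero at the start; "wrist_torque": the same for the moment, N m; "opening": opening from 0.0 (shut) to 1.0 (fully open); "finger_force": force on a finger pad.
Only numpy, scipy, OpenCV 4.12 (cv2) and the standard library are available. Lean on these libraries where they do the work, as an engineer would, in place of code of your own. Each camera call takes 0.05 s, during which the arm holds its last target. There are 200 camera calls.

TASK

The steel tray has to be washed, so move the four seasonings from it into the wooden rack, one in each well, standing upright on the well's floor and in the same order from left to right as they stood in the tray, because the cook reaches for them without looking. Take each one straight across from its compartment to its own well, without setting any down on the worktop on the way; knock none over and leave the other things where they are.

Things in the scene. Friction and masses are not known exactly. Their poses are not given: they have to be found in the camera images.
- pepper_mill: tall turned wooden pepper mill, upright, round: 58 mm wide at its foot, with a ball-shaped wooden head about 49 mm wide (123 to 159 mm above its foot, widest at about 140 mm) and a small metal knob on top; 170 mm tall, 0.18 kg; rocks a little (0.02 rad) on its foot. Grip it by the head. Origin: centre of its underside, z up its axis.
- salt_shaker: salt shaker, clear body with a light grey pierced cap, 90 mm tall, 44 mm wide, 0.1 kg; take its section as a square of 40 mm whose flats face its own x and y axes (these start within 0.15 rad of the tray's axes). Origin: centre of its underside, z up.
- spice_jar: slim round spice jar with a dark green screw cap, 46 mm in diameter, 106 mm tall (cap from 85 mm up), 0.11 kg. Origin: centre of its underside, z up.
- honey_jar: squat round glass jar with a yellow screw lid, 64 mm in diameter at the lid (83 to 94 mm up) and about 60 mm below it, 94 mm tall, 0.43 kg. Origin: centre of its underside, z up.
- tray: steel tray fixed to the worktop, left or right of the rack; 94 mm deep (x), 347 mm long (y), rim 48 mm high. Four compartments 83 mm wide, centres at y = +129, +43, -43, -129 mm (left to right seen from the robot), floor 14 mm above the worktop, one seasoning in each in any order. Origin: centre of underside; x points away from the robot, y to its left, yaw up to 0.2 rad.
- rack: dark wooden block fixed to the worktop, 104 mm deep (x), 364 mm long (y), top 48 mm high, with a row of four empty round wells 78 mm in diameter, 28 mm deep (floor 20 mm above the worktop), centres at x = 0, y = +129, +43, -43, -129 mm (left to right seen from the robot). Origin: centre of underside; x points away from the robot, y to its left, yaw up to 0.2 rad.
- glass: bystander: clear drinking glass, 84 mm wide, 93 mm tall, behind the gap between tray and rack. Origin: centre of its underside.
- mug: bystander: orange mug, 81 mm wide, 101 mm tall, far behind on the left. Origin: centre of the underside of the extents with the handle.
- teaspoon: bystander: metal teaspoon, 132 mm long, lying at the front of the worktop. Origin: centre of its underside.

How it is judged:
By the outcome, as a careful person would: the job done as asked, in the order asked, and still so for the second after the job is handed in, with the robot touching nothing.
It also fails if it takes over 120 s, if anything falls off the work surface, if the arm or the gripper's body presses on something with over 40 N, if the wrist force passes 120 N, or if a joint passes its speed limit or range.

## Working session

There is one attempt and no reset: what is moved stays moved. The work goes in short steps, each a Python script; the robot and the scene stay as the last script left them, time stands still between calls to the robot, and variables do not carry over. Pictures are saved under pics/ and viewed, at most 14 in all, crops included, and the job is handed in when it is done.

```bash
ls; mkdir -p pics; python3 - <<'E'
from workcell import env
import cv2,numpy as np
for n in ["scene","top"]:
    f=env.grab_frame(n); cv2.imwrite(f"pics/{n}0.png",f["image"])
    print(n,f["fx"],f["fy"],f["cx"],f["cy"],f["D"],f["position"],f["orientation"],f["shot"])
    for t in ["pepper_mill","salt_shaker","spice_jar","honey_jar","tray","rack","glass","mug","teaspoon"]:
        r=env.search_frame(f,t)
        print(t,[(np.round(d["xyz"],3).tolist(),round(d["score"],2)) for d in r[:3]])
print(env.read_state())
E
```

```text
pics
workcell.py
scene 425.96836124064197 425.96836124064197 255.5000043429025 185.1074384290729 [-0.02625872  0.          0.          0.          0.        ] [ 0.0269684  -0.84638859  1.05625969] [ 44.7394733    0.1540319  -33.10604747] 1
pepper_mill []
salt_shaker []
spice_jar [([0.542, -0.12, 0.074], 0.65)]
honey_jar [([0.529, -0.393, 0.102], 0.68)]
tray [([0.532, -0.142, 0.034], 0.85)]
rack [([0.512, 0.05, 0.018], 0.63)]
glass [([0.51, 0.052, 0.017], 0.68)]
mug [([0.769, 0.163, 0.073], 0.57)]
teaspoon [([0.322, 0.208, 0.003], 0.63)]
top 424.6431595497034 424.6431595497034 253.4830216653097 191.79647238389794 [-0.01656064  0.          0.          0.          0.        ] [0.36063479 0.00931282 1.23477873] [  9.44010313  -0.88061907 -89.03557813] 2
pepper_mill [([0.53, -0.267, 0.157], 0.84)]
salt_shaker [([0.543, -0.186, 0.095], 0.49)]
spice_jar [([0.549, -0.102, 0.117], 0.67)]
honey_jar [([0.519, -0.353, 0.105], 0.65), ([0.55, -0.099, 0.116], 0.28)]
tray []
rack [([0.564, 0.214, 0.017], 0.61), ([0.53, -0.265, 0.154], 0.26)]
glass []
mug [([0.786, 0.179, 0.057], 0.81)]
teaspoon [([0.321, 0.209, 0.011], 0.78)]
{'clock': 1.0, 'joint_positions': array([-5.02137835e+01,  2.20418309e+01,  4.51633038e-01,  5.22280232e-04,
       -6.84116099e+01, -1.48175700e+01]), 'qvel': array([-0.15731763, -0.17045215, -0.00022546, -0.0248089 ,  0.09985495,
        0.05565614]), 'joint_torque': array([ 9.71903364e-05, -3.90474057e+01,  1.87622541e+01,  4.22441885e+00,
        1.54434418e-02, -1.12802508e-05]), 'position': array([ 0.26384093, -0.56654755,  0.22254304]), 'tool_rot': array([ 1.79998377e+02, -9.31811998e-04, -1.55031161e+02]), 'force': array([0.53886214, 1.29369294, 0.67150477]), 'wrist_torque': array([0.00602709, 0.04828994, 0.03862908]), 'finger_force': 0.0, 'opening': 0.9966993160906472}
```

View pics/top0.png

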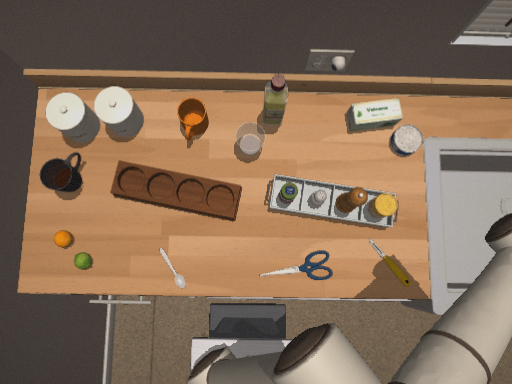

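View pics/scene0.png

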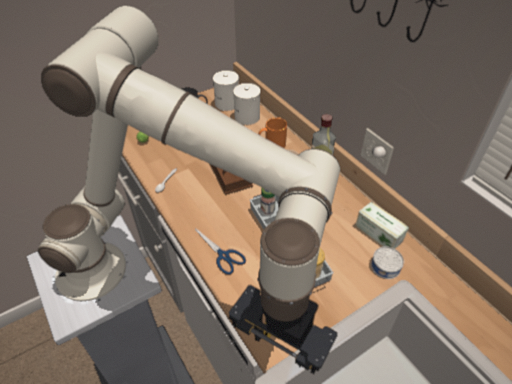

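The top view shows the order left to right: spice (288,192), salt (319,197), pepper (355,199), honey (384,206). The rack is at (112–240,165–217) and empty, and the glass is at (250,140). Next I'll take closer views with the wrist camera.

```bash
cat > h.py <<'E'
from workcell import env
import cv2,numpy as np,pickle
from scipy.spatial.transform import Rotation as R
def cam(f):
    Rc=R.from_euler('xyz',f["orientation"],degrees=True).as_matrix()@np.diag([1,-1,-1.])
    K=np.array([[f["fx"],0,f["cx"]],[0,f["fy"],f["cy"]],[0,0,1.]])
    return Rc,np.array(f["position"]),K,np.array(f["D"])
def project(f,P):
    Rc,t,K,D=cam(f); rv=cv2.Rodrigues(Rc.T)[0]
    return cv2.projectPoints(np.array(P,float).reshape(-1,1,3),rv,-Rc.T@t,K,D)[0].reshape(-1,2)
def ray(f,uv):
    Rc,t,K,D=cam(f)
    n=cv2.undistortPoints(np.array(uv,float).reshape(-1,1,2),K,D).reshape(-1,2)
    d=np.c_[n,np.ones(len(n))]@Rc.T
    return t,d/np.linalg.norm(d,axis=1)[:,None]
def onz(f,uv,z):
    t,d=ray(f,uv); return t+d*((z-t[2])/d[:,2])[:,None]
def tri(obs):
    A=np.zeros((3,3));b=np.zeros(3)
    for f,uv in obs:
        t,d=ray(f,[uv]);M=np.eye(3)-np.outer(d[0],d[0]);A+=M;b+=M@t
    return np.linalg.solve(A,b)
E
python3 - <<'E'
from h import *
S=[]
def shot(p,yaw,things,tag):
    env.goto(p,[180,0,yaw]); f=env.grab_frame("wrist"); f["res"]={}
    for t in things:
        r=env.search_frame(f,t); m=env.trace(f,t); f["res"][t]=(r,m)
        print(tag,t,[(np.round(d["xyz"],3).tolist(),round(d["score"],2)) for d in r[:2]],[(round(d["score"],2),int(d["mask"].sum())) for d in m[:2]])
    print(np.round(f["position"],3),np.round(f["orientation"],1)); cv2.imwrite(f"pics/{tag}.png",f["image"]); S.append(f)
for y in (-90,90):
    for p in ([.53,-.23,.35],[.55,.2,.3]):
        q=env.inverse_kinematics(p,[180,0,y]); print(y,p,None if q is None else np.round(q,1))
y=-90
it=["spice_jar","salt_shaker","pepper_mill","honey_jar"]
shot([.50,-.27,.36],y,it+["tray"],"wt1")
shot([.50,-.15,.36],y,it+["tray"],"wt2")
shot([.52,.16,.36],y,["rack"],"wr1")
shot([.52,.26,.36],y,["rack"],"wr2")
pickle.dump(S,open("S.pkl","wb"))
E
```

```text
-90 [0.53, -0.23, 0.35] [ -7.4  14.    6.9   0.  -82.9   7.4]
-90 [0.55, 0.2, 0.3] [ 35.8  15.7   2.3   0.  -76.6 -35.8]
90 [0.53, -0.23, 0.35] [  -7.4   14.     6.9    0.   -82.9 -172.6]
90 [0.55, 0.2, 0.3] [ 35.8  15.7   2.3   0.  -76.6 144.2]
wt1 spice_jar [([0.551, -0.124, 0.093], 0.67)] [(0.71, 1232)]
wt1 salt_shaker [([0.542, -0.202, 0.096], 0.62)] [(0.79, 899)]
wt1 pepper_mill [([0.533, -0.284, 0.163], 0.59)] [(0.79, 2023)]
wt1 honey_jar [] [(0.61, 2219)]
wt1 tray [([0.528, -0.248, 0.014], 0.83), ([0.541, -0.204, 0.095], 0.39)] [(0.64, 9201), (0.55, 326)]
[ 0.498 -0.352  0.522] [-1.740e+01 -1.000e-01  1.799e+02]
wt2 spice_jar [([0.552, -0.115, 0.121], 0.95), ([0.537, -0.27, 0.166], 0.31)] [(0.6, 1416)]
wt2 salt_shaker [([0.54, -0.197, 0.099], 0.95)] [(0.77, 833)]
wt2 pepper_mill [([0.532, -0.272, 0.169], 0.95)] [(0.76, 2327)]
wt2 honey_jar [([0.518, -0.338, 0.073], 0.72)] [(0.95, 811)]
wt2 tray [([0.537, -0.211, 0.01], 0.73)] [(0.8, 10035)]
[ 0.499 -0.231  0.523] [ -17.4    0.  -179.9]
wr1 rack [([0.559, 0.188, 0.023], 0.83)] [(0.63, 14662), (0.24, 4520)]
[0.519 0.078 0.523] [-17.4   0.  180. ]
wr2 rack [([0.56, 0.205, 0.021], 0.84)] [(0.56, 17192)]
[0.519 0.179 0.522] [ -17.3   -0.  -180. ]
```

```bash
python3 -c "
import cv2,numpy as np
I=[cv2.imread(f'pics/{n}.png') for n in ['wt1','wt2','wr1','wr2']]
cv2.imwrite('pics/m1.png',cv2.resize(np.vstack([np.hstack(I[:2]),np.hstack(I[2:])]),(800,600),interpolation=cv2.INTER_AREA))"
```

```text
(no output)
```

View pics/m1.png

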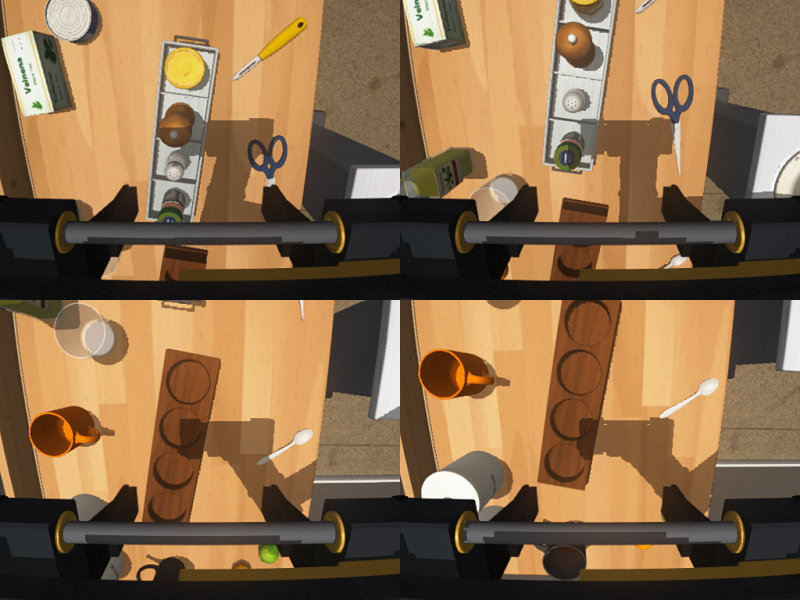

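The montage shows the four seasonings in the tray and an empty rack, all in clear view. I'll fit the rack and tray by their edges and the items by their mask silhouettes, leaving z free in both fits.

```bash
cat > fit.py <<'E'
from h import *
from scipy.optimize import minimize
S=pickle.load(open("S.pkl","rb"))
it=["spice_jar","salt_shaker","pepper_mill","honey_jar"]
if len(S)==4:
    f=env.grab_frame("top"); f["res"]={t:(env.search_frame(f,t),env.trace(f,t)) for t in it}
    S.append(f); pickle.dump(S,open("S.pkl","wb"))
# profiles: (z,r)
prof={"spice_jar":[(0,.023),(.106,.023)],"salt_shaker":[(0,.022),(.075,.022),(.09,.018)],
 "pepper_mill":[(0,.029),(.02,.029),(.06,.02),(.11,.018),(.128,.018),(.14,.0245),(.152,.018),(.16,.006),(.17,.006)],
 "honey_jar":[(0,.03),(.083,.03),(.083,.032),(.094,.032)]}
a=np.linspace(0,2*np.pi,24,endpoint=False)
def ring(x,y,z,r): return np.c_[x+r*np.cos(a),y+r*np.sin(a),np.full(24,z)]
def render(f,t,p):
    m=np.zeros((384,512),np.uint8); pr=prof[t]
    for (z0,r0),(z1,r1) in zip(pr[:-1],pr[1:]):
        h=cv2.convexHull(project(f,np.r_[ring(p[0],p[1],p[2]+z0,r0),ring(p[0],p[1],p[2]+z1,r1)]).astype(np.float32))
        cv2.fillConvexPoly(m,np.round(h*16).astype(np.int32),1,shift=4)
    return m>0
init={"spice_jar":[.55,-.113],"salt_shaker":[.542,-.195],"pepper_mill":[.532,-.275],"honey_jar":[.518,-.355]}
for t in it:
    F=[(f,f["res"][t][1][0]["mask"]) for i,f in enumerate(S) if t in f["res"] and f["res"][t][1]
       and not(i==1 and t=="honey_jar") and not (i==0 and t=="spice_jar")]
    def cost(p,F=F):
        c=0
        for f,m in F:
            r=render(f,t,p); c+=1-(r&m).sum()/max(1,(r|m).sum())
        return c/len(F)
    x0=np.r_[init[t],.014]
    s=minimize(cost,x0,method="Nelder-Mead",options=dict(initial_simplex=np.r_[[x0],x0+.012*np.eye(3)],xatol=2e-4,fatol=1e-4))
    print(t,np.round(s.x,4),"IoU",1-s.fun,"each",[round(1-cost(s.x,[g]),2) for g in F])
# edges
def emap(f):
    g=cv2.cvtColor(f["image"],cv2.COLOR_BGR2GRAY); e=cv2.Canny(g,40,100)
    return np.exp(-(cv2.distanceTransform(255-e,cv2.DIST_L2,5)/1.5)**2).astype(np.float32)
def rect(l,w):
    u=np.linspace(-.5,.5,60); return np.r_[np.c_[l*u,0*u+w/2],np.c_[l*u,0*u-w/2],np.c_[0*u+l/2,w*u],np.c_[0*u-l/2,w*u]]
Y=[.129,.043,-.043,-.129]
model={"rack":np.r_[rect(.104,.364),*[ring(0,y,0,.039)[:,:2] for y in Y],*[ring(0,y,0,.039)[:,:2] for y in Y]],"tray":rect(.094,.347)}
for t,x0,idx in [("rack",[.56,.2,8,.048],[2,3,4]),("tray",[.537,-.232,8,.048],[0,1,4])]:
    E=[(S[i],emap(S[i])) for i in idx]
    def cost(p):
        q=np.deg2rad(p[2]);M=model[t]@np.array([[np.cos(q),np.sin(q)],[-np.sin(q),np.cos(q)]])+p[:2]
        P=np.c_[M,np.full(len(M),p[3])]; sc=[]
        for f,e in E:
            uv=project(f,P).astype(np.float32)
            ok=(uv[:,0]>0)&(uv[:,0]<511)&(uv[:,1]>0)&(uv[:,1]<(250 if len(E) and f is not S[4] else 384))
            sc.append(cv2.remap(e,uv[ok].reshape(-1,1,2),None,cv2.INTER_LINEAR).mean())
        return -np.mean(sc)
    best=None
    for dx in (-.012,-.006,0,.006,.012):
      for dy in (-.02,-.01,0,.01,.02):
        for dq in (-6,-3,0,3,6):
          p=np.add(x0,[dx,dy,dq,0]);c=cost(p)
          if best is None or c<best[0]: best=(c,p)
    p=best[1]
    s=minimize(cost,p,method="Nelder-Mead",options=dict(initial_simplex=np.r_[[p],p+np.diag([.005,.005,1.5,.008])],xatol=1e-4,fatol=1e-5))
    print(t,np.round(s.x,4),-s.fun)
    q=np.deg2rad(s.x[2])
    print(np.round([[s.x[0]-y*np.sin(q),s.x[1]+y*np.cos(q)] for y in Y],4).tolist())
    p=s.x;M=model[t]@np.array([[np.cos(q),np.sin(q)],[-np.sin(q),np.cos(q)]])+p[:2]
    O=[]
    for f,_ in E[:2]:
        o=f["image"].copy()
        for u in project(f,np.c_[M,np.full(len(M),p[3])]):
            if 0<=u[0]<512 and 0<=u[1]<384: o[int(u[1]),int(u[0])]=(255,255,0)
        O.append(o[:300])
    cv2.imwrite(f"pics/fit_{t}.png",np.hstack(O))
a_=cv2.imread("pics/fit_rack.png");b_=cv2.imread("pics/fit_tray.png")
cv2.imwrite("pics/fit.png",cv2.resize(np.vstack([a_,b_]),(800,469),interpolation=cv2.INTER_AREA))
E
python3 fit.py
```

```text
spice_jar [ 0.5527 -0.0996  0.0077] IoU 0.9245436638214051 each [np.float64(0.93), np.float64(0.92)]
salt_shaker [ 0.5458 -0.1862 -0.0054] IoU 0.7928438596044982 each [np.float64(0.8), np.float64(0.83), np.float64(0.75)]
pepper_mill [ 0.5357 -0.2755  0.012 ] IoU 0.9342418058700175 each [np.float64(0.91), np.float64(0.95), np.float64(0.93)]
honey_jar [ 0.522  -0.3639  0.0027] IoU 0.9321071544647257 each [np.float64(0.96), np.float64(0.91)]
rack [  0.5628   0.2182 -10.5998   0.0341] 0.6236457824707031
[[0.5865, 0.3449], [0.5707, 0.2604], [0.5549, 0.1759], [0.5391, 0.0914]]
tray [ 0.538  -0.2276 -8.0785  0.0669] 0.7532298564910889
[[0.5561, -0.0999], [0.544, -0.185], [0.5319, -0.2702], [0.5199, -0.3553]]
```

View pics/fit.png

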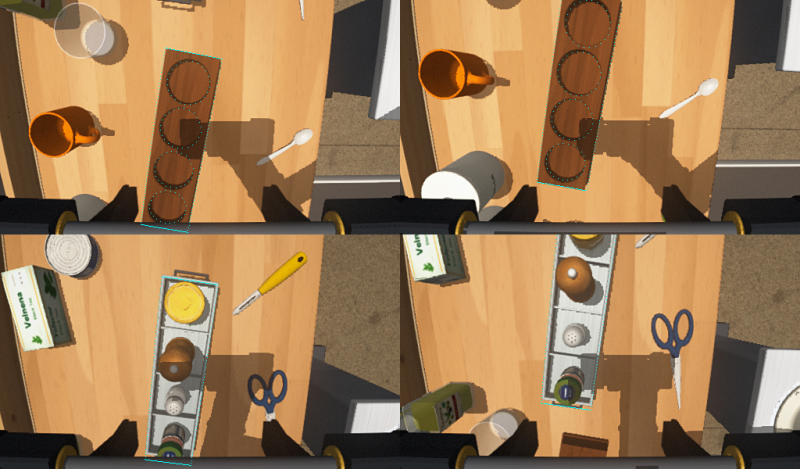

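The outlines sit on the rack's wells and the tray's rim, at about (143–220,50–230) and (148–215,275–460) in the left column. z is only loosely constrained, so I'll check how x and y depend on z, and refit each view separately.

```bash
cat > fit2.py <<'E'
import io,contextlib
with contextlib.redirect_stdout(io.StringIO()):
    from fit import *
for t in it:
    F=[(i,f,f["res"][t][1][0]["mask"]) for i,f in enumerate(S) if t in f["res"] and f["res"][t][1]
       and not(i==1 and t=="honey_jar") and not (i==0 and t=="spice_jar")]
    out=[]
    for sub in [F]+[[g] for g in F]:
        def cost(p): 
            c=0
            for i,f,m in sub:
                r=render(f,t,[p[0],p[1],.014]); c+=1-(r&m).sum()/max(1,(r|m).sum())
            return c/len(sub)
        x0=np.array(init[t])
        s=minimize(cost,x0,method="Nelder-Mead",options=dict(initial_simplex=np.r_[[x0],x0+.012*np.eye(2)],xatol=2e-4,fatol=1e-4))
        out.append(([g[0] for g in sub],np.round(s.x,4).tolist(),round(1-s.fun,2)))
    print(t,out)
for t,x0,idx in [("rack",[.5628,.2182,-10.6],[2,3,4]),("tray",[.538,-.2276,-8.1],[0,1,4])]:
  for sub in [idx]+[[i] for i in idx]+[idx[:2]]:
   for zz in (.04,.048,.056):
    E=[(S[i],emap(S[i])) for i in sub]
    def cost(p):
        q=np.deg2rad(p[2]);M=model[t]@np.array([[np.cos(q),np.sin(q)],[-np.sin(q),np.cos(q)]])+p[:2]
        P=np.c_[M,np.full(len(M),zz)]; sc=[]
        for f,e in E:
            uv=project(f,P).astype(np.float32)
            ok=(uv[:,0]>0)&(uv[:,0]<511)&(uv[:,1]>0)&(uv[:,1]<(250 if f is not S[4] else 384))
            sc.append(cv2.remap(e,uv[ok].reshape(-1,1,2),None,cv2.INTER_LINEAR).mean())
        return -np.mean(sc)
    b=min((minimize(cost,p,method="Nelder-Mead",options=dict(initial_simplex=np.r_[[p],p+np.diag([.004,.004,1.])],xatol=1e-4,fatol=1e-5)) for p in [np.add(x0,[dx,dy,0]) for dx in(-.006,0,.006) for dy in (-.012,-.006,0,.006,.012)]),key=lambda s:s.fun)
    print(t,sub,zz,np.round(b.x,4),round(-b.fun,3))
E
python3 fit2.py
```

```text
spice_jar [([1, 4], [0.553, -0.1009], np.float64(0.9)), ([1], [0.5521, -0.1027], np.float64(0.9)), ([4], [0.5518, -0.0992], np.float64(0.91))]
salt_shaker [([0, 1, 4], [0.5431, -0.1887], np.float64(0.74)), ([0], [0.5426, -0.1938], np.float64(0.74)), ([1], [0.5418, -0.1903], np.float64(0.78)), ([4], [0.5416, -0.1828], np.float64(0.72))]
pepper_mill [([0, 1, 4], [0.5349, -0.2755], np.float64(0.93)), ([0], [0.534, -0.2753], np.float64(0.93)), ([1], [0.5353, -0.2761], np.float64(0.96)), ([4], [0.5367, -0.2748], np.float64(0.94))]
honey_jar [([0, 4], [0.5216, -0.3625], np.float64(0.91)), ([0], [0.52, -0.3626], np.float64(0.94)), ([4], [0.5222, -0.3607], np.float64(0.91))]
rack [2, 3, 4] 0.04 [  0.5633   0.2178 -10.2776] 0.594
rack [2, 3, 4] 0.048 [  0.5642   0.2162 -10.5336] 0.543
rack [2, 3, 4] 0.056 [  0.5635   0.2145 -10.753 ] 0.485
rack [2] 0.04 [  0.5647   0.2176 -10.6205] 0.64
rack [2] 0.048 [  0.5649   0.2177 -10.6777] 0.599
rack [2] 0.056 [  0.5591   0.2198 -10.7276] 0.501
rack [3] 0.04 [  0.5652   0.2154 -10.0513] 0.618
rack [3] 0.048 [  0.5632   0.2136 -10.9032] 0.574
rack [3] 0
[... 368 characters left out ...]
5372 -0.2303 -8.2098] 0.805
tray [0, 1, 4] 0.048 [ 0.5364 -0.2332 -8.0955] 0.847
tray [0, 1, 4] 0.056 [ 0.5356 -0.2321 -7.9247] 0.783
tray [0] 0.04 [ 0.5366 -0.2338 -8.1423] 0.877
tray [0] 0.048 [ 0.5365 -0.2329 -8.0655] 0.89
tray [0] 0.056 [ 0.5369 -0.2321 -8.0713] 0.817
tray [1] 0.04 [ 0.537  -0.2308 -8.2503] 0.818
tray [1] 0.048 [ 0.5364 -0.2335 -8.0804] 0.839
tray [1] 0.056 [ 0.5361 -0.2365 -8.3922] 0.776
tray [4] 0.04 [ 0.537  -0.2366 -8.043 ] 0.859
tray [4] 0.048 [ 0.5358 -0.2349 -8.0328] 0.857
tray [4] 0.056 [ 0.5349 -0.2316 -8.1186] 0.825
tray [0, 1] 0.04 [ 0.5371 -0.2304 -8.2269] 0.827
tray [0, 1] 0.048 [ 0.5365 -0.2331 -8.0968] 0.86
tray [0, 1] 0.056 [ 0.5368 -0.2322 -8.3983] 0.785
```

```bash
cat > fit3.py <<'E'
import io,contextlib
with contextlib.redirect_stdout(io.StringIO()):
    from fit import *
if len(S)==5:
    env.goto([.50,.12,.42],[180,0,-90]); f=env.grab_frame("wrist"); f["res"]={"rack":(0,env.trace(f,"rack"))}; S.append(f)
    env.goto([.45,-.45,.35],[180,0,-90]); f=env.grab_frame("top"); f["res"]={"rack":(0,env.trace(f,"rack"))}; S.append(f)
    pickle.dump(S,open("S.pkl","wb"))
def place(M,p):
    q=np.deg2rad(p[2]); return M@np.array([[np.cos(q),np.sin(q)],[-np.sin(q),np.cos(q)]])+p[:2]
C=np.array([[1,1],[1,-1],[-1,-1],[-1,1]])*[.052,.182]
def rend(f,p,z):
    m=np.zeros((384,512),np.uint8); c=place(C,p)
    h=cv2.convexHull(project(f,np.r_[np.c_[c,np.full(4,z)],np.c_[c,np.zeros(4)]]).astype(np.float32))
    cv2.fillConvexPoly(m,np.round(h*16).astype(np.int32),1,shift=4); return m>0
for sub in [[2,3,5,6],[2],[3],[5],[6],[2,3,5]]:
    def cost(p):
        c=0
        for i in sub:
            f=S[i];m=f["res"]["rack"][1][0]["mask"].copy(); r=rend(f,p,p[3] if len(p)>3 else .048)
            if i!=6: m[250:]=0;r[250:]=0
            c+=1-(r&m).sum()/(r|m).sum()
        return c/len(sub)
    p=np.array([.562,.216,-10.6]); 
    if len(sub)>1:p=np.r_[p,.048]
    s=minimize(cost,p,method="Nelder-Mead",options=dict(initial_simplex=np.r_[[p],p+np.diag([.006,.006,2.,.01][:len(p)])],xatol=1e-4,fatol=1e-5,maxiter=400))
    print("mask",sub,np.round(s.x,4),round(1-s.fun,3))
O=[]
for i in (5,6):
    o=S[i]["image"].copy()
    p=[.562,.216,-10.6]
    for M in [rect(.104,.364)]+[ring(0,y,0,.039)[:,:2] for y in Y]:
        for u in project(S[i],np.c_[place(M,p),np.full(len(M),.048)]):
            if 0<=u[0]<512 and 0<=u[1]<384:o[int(u[1]),int(u[0])]=(255,255,0)
    O.append(o)
c=np.hstack([cv2.resize(O[0][60:330,130:370],None,fx=1.66,fy=1.66),cv2.resize(O[1][140:240,100:260],(400,448))])
print(c.shape);cv2.imwrite("pics/rk.png",c[:, :800])
E
python3 fit3.py
```

```text
mask [2, 3, 5, 6] [  0.5649   0.2176 -10.8045   0.0254] 0.979
mask [2] [  0.5625   0.2191 -10.1394] 0.944
mask [3] [  0.5618   0.2118 -10.3229] 0.955
mask [5] [  0.5625   0.2166 -10.435 ] 0.949
mask [6] [  0.5623   0.215  -11.6166] 0.938
mask [2, 3, 5] [  0.5647   0.2168 -10.8256   0.0235] 0.983
(448, 798, 3)
```

View pics/rk.png

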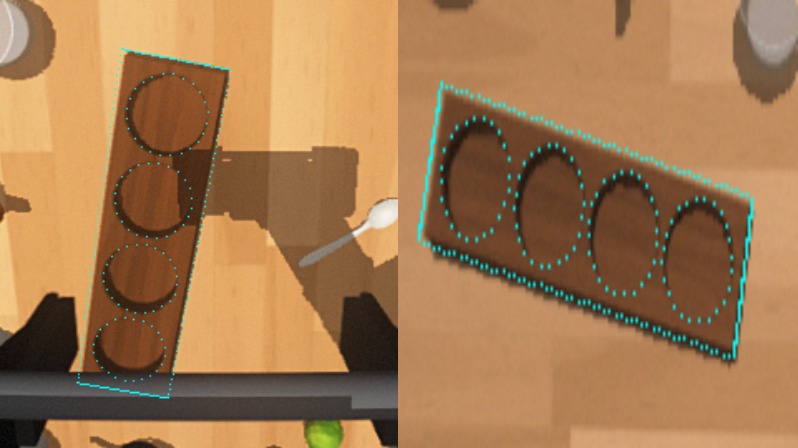

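The overlay matches the rack: its corners are at (123,50), (228,72) and (170,398) in the left half. The edges are slightly bevelled, which explains the low z fit. The rack is at about (0.5635, 0.217), yaw −10.6°. I'll move the spice jar first, since its well leaves it the most room.

```bash
cat > mv.py <<'E'
from h import *
TQ=-8.1; RK=[.5635,.2172,-10.6]; Y=[.129,.043,-.043,-.129]
def well(i):
    q=np.deg2rad(RK[2]); return RK[0]-Y[i]*np.sin(q),RK[1]+Y[i]*np.cos(q)
def rep(s):
    st=env.read_state(); print(s,"t",round(st["clock"],1),np.round(st["position"],4),"open mm",round(st["opening"]*87,1),"F",np.round(st["force"],1),"ff",round(st["finger_force"],1),flush=True)
def run(i,xy,loc,force,shot=None):
    zg=.014+loc-.019; x,y=xy; o=[180,0,-90+TQ]; hi=zg+.12
    env.goto([x,y,hi],o); env.gripper_to(1.0)
    hit=env.move_straight([x,y,zg],rate=.12,force_limit=12); rep(f"down hit={hit}")
    if hit: return
    env.gripper_to(0.0,force); rep("grip")
    env.move_straight([x,y,hi],rate=.15); rep("lift")
    if env.read_state()["opening"]*87<25: print("LOST"); return
    wx,wy=well(i); o2=[180,0,-90+RK[2]]
    env.move_straight([wx,wy,hi],o2,rate=.25)
    z=zg+.006
    env.move_straight([wx,wy,z+.015],rate=.12)
    hit=env.move_straight([wx,wy,z-.006],rate=.03,force_limit=5); rep(f"place hit={hit} expected z {z:.4f}")
    w=env.read_state()["opening"]
    env.gripper_to(1.0); env.dwell(.2); rep("open")
    env.move_straight([wx,wy,hi+.02],rate=.15)
    return hit
E
python3 - <<'E'
from mv import *
rep("start")
run(0,(.5525,-.101),.070,25)
p=env.read_state()["position"]
env.move_straight([p[0]-.03,p[1]+.06,.36],rate=.25)
f=env.grab_frame("wrist"); f["m"]=env.trace(f,"spice_jar"); pickle.dump(f,open("a.pkl","wb")); cv2.imwrite("pics/a.png",f["image"])
print(env.search_frame(f,"spice_jar"),well(0)); rep("end")
E
```

```text
start t 9.5 [ 0.4507 -0.4492  0.3504] open mm 87.0 F [ 0.9 -0.5  0.7] ff 0.0
down hit=False t 12.3 [ 0.5531 -0.101   0.0657] open mm 86.8 F [ 0.4 -0.2  0.1] ff 0.0
grip t 13.1 [ 0.5526 -0.101   0.065 ] open mm 44.5 F [ 0.1 -0.2  1.1] ff 25.0
lift t 14.1 [ 0.5516 -0.1009  0.1838] open mm 44.2 F [ 0.2 -0.  -0.9] ff 24.9
place hit=True expected z 0.0710 t 17.5 [0.5875 0.344  0.0708] open mm 44.2 F [-0.7  0.2  4.4] ff 25.0
open t 18.7 [0.5867 0.3435 0.0699] open mm 86.9 F [-0.3  0.2  0. ] ff 0.0
[{'xyz': [0.5862, 0.3371, 0.1294], 'score': 0.8}] (np.float64(0.5872297242290409), np.float64(0.3439986600402925))
end t 20.7 [0.5565 0.4028 0.3577] open mm 87.3 F [-0.3 -0.8 -0.2] ff 0.0
```

View pics/a.png

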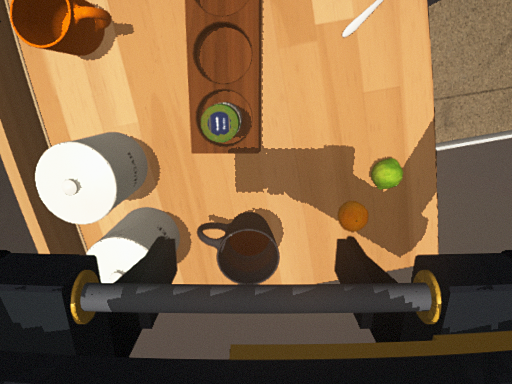

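The spice jar is standing upright in the leftmost well, cap at (221,122). It made contact at 0.0708 against an expected 0.0710, which confirms the floor height. I'll zoom in with the model overlaid to check the rack's x and y.

```bash
python3 - <<'E'
from mv import *
f=pickle.load(open("a.pkl","rb")); o=f["image"][0:180,170:290].copy(); o=cv2.resize(o,None,fx=4,fy=4,interpolation=cv2.INTER_CUBIC)
o0=o.copy()
a=np.linspace(0,2*np.pi,90)
def dr(x,y,z,r,c):
    for u in (project(f,np.c_[x+r*np.cos(a),y+r*np.sin(a),0*a+z])-[170,0]+.5)*4:
        cv2.circle(o,tuple(int(v) for v in u),1,c,-1)
for i in (0,1): dr(*well(i),.048,.039,(255,255,0))
dr(*well(0),.126,.023,(0,255,255))
q=np.deg2rad(RK[2]);u=np.linspace(-1,1,200)
for M in ([.052*u,0*u+.182],[0*u+.052,.182*u],[0*u-.052,.182*u]):
    M=np.array(M).T@np.array([[np.cos(q),np.sin(q)],[-np.sin(q),np.cos(q)]])+RK[:2]
    for v in (project(f,np.c_[M,0*u+.048])-[170,0]+.5)*4:
        if abs(v[0])<600 and abs(v[1])<800: cv2.circle(o,tuple(int(w) for w in v),1,(0,255,0),-1)
c=np.hstack([o0,o]);print(c.shape)
cv2.imwrite("pics/z.png",cv2.resize(c,(800,600)))
E
```

```text
(720, 960, 3)
```

View pics/z.png

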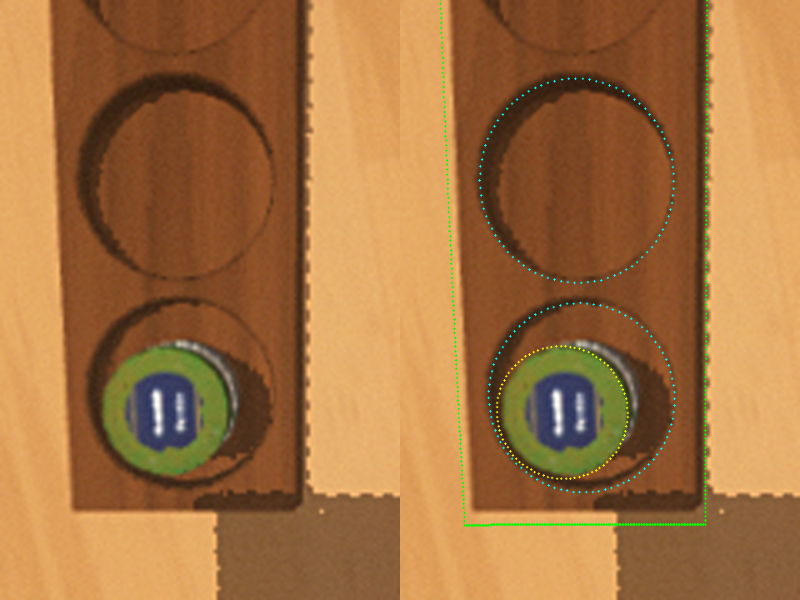

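The well rims match the overlay to about 1.3 mm in y, so I'll shift the rack to y=0.216. The jar's cap sits on its predicted ring. Next is the salt shaker, then I'll look at the pepper and honey at close range.

```bash
sed -i 's/\.2172,-10.6/.216,-10.6/' mv.py; python3 - <<'E'
from mv import *
run(1,(.5425,-.1895),.064,25)
F=[]
for p in ([.53,-.30,.36],[.53,-.23,.36]):
    env.goto(p,[180,0,-98]); f=env.grab_frame("wrist"); f["res"]={t:(0,env.trace(f,t)) for t in ["pepper_mill","honey_jar"]}; F.append(f)
pickle.dump(F,open("F.pkl","wb"))
import io,contextlib
with contextlib.redirect_stdout(io.StringIO()):
    from fit import *
for t in ["pepper_mill","honey_jar"]:
  for sub in ([0,1],[0],[1]):
    G=[(F[i],F[i]["res"][t][1][0]["mask"]) for i in sub if F[i]["res"][t][1]]
    if not G: print(t,sub,"none"); continue
    for fixed in (1,0):
        def cost(p):
            return np.mean([1-(r&m).sum()/max(1,(r|m).sum()) for f,m in G for r in [render(f,t,[p[0],p[1],.014 if fixed else p[2]])]])
        x0=np.r_[init[t],.014][:3-fixed]
        s=minimize(cost,x0,method="Nelder-Mead",options=dict(initial_simplex=np.r_[[x0],x0+.012*np.eye(len(x0))],xatol=2e-4,fatol=1e-4))
        print(t,sub,np.round(s.x,4),round(1-s.fun,3))
rep("end")
f=env.grab_frame("scene"); cv2.imwrite("pics/b.png",np.hstack([cv2.resize(F[0]["image"],(400,300)),cv2.resize(env.grab_frame("top")["image"],(400,300))]))
E
```

```text
down hit=False t 24.3 [ 0.5432 -0.1896  0.0598] open mm 87.3 F [ 0.8 -0.5  0.1] ff 0.0
grip t 25.1 [ 0.5429 -0.1896  0.0591] open mm 40.7 F [0.3 0.7 0.3] ff 24.7
lift t 26.1 [ 0.5415 -0.1893  0.1777] open mm 41.2 F [ 0.1  0.  -2.2] ff 24.7
place hit=True expected z 0.0650 t 29.5 [0.5715 0.2582 0.0649] open mm 41.1 F [-0.  -0.3  3.8] ff 24.8
open t 30.8 [0.5708 0.2579 0.0641] open mm 87.1 F [-0.4 -0.3 -0.1] ff 0.0Traceback (most recent call last):
  File "<stdin>", line 12, in <module>
TypeError: tuple indices must be integers or slices, not str
```

```bash
cat > meas.py <<'E'
from mv import *
import io,contextlib
with contextlib.redirect_stdout(io.StringIO()):
    from fit import render,init,minimize
def meas(F,ts):
  for t in ts:
   for sub in ([0,1],[0],[1]):
    G=[(F[i],F[i]["res"][t][1][0]["mask"]) for i in sub if F[i]["res"][t][1]]
    if not G: print(t,sub,"none"); continue
    for fixed in (1,0):
        def cost(p):
            return np.mean([1-(r&m).sum()/max(1,(r|m).sum()) for f,m in G for r in [render(f,t,[p[0],p[1],.014 if fixed else p[2]])]])
        x0=np.r_[init[t],.014][:3-fixed]
        s=minimize(cost,x0,method="Nelder-Mead",options=dict(initial_simplex=np.r_[[x0],x0+.012*np.eye(len(x0))],xatol=2e-4,fatol=1e-4))
        print(t,sub,np.round(s.x,4),round(1-s.fun,3))
E
python3 - <<'E'
from meas import *
F=pickle.load(open("F.pkl","rb"))
meas(F,["pepper_mill","honey_jar"]); rep("end")
cv2.imwrite("pics/b.png",np.hstack([cv2.resize(F[0]["image"],(400,300)),cv2.resize(env.grab_frame("top")["image"],(400,300))]))
E
```

```text
pepper_mill [0, 1] [ 0.5346 -0.2743] 0.946
pepper_mill [0, 1] [ 0.5351 -0.2729  0.0106] 0.945
pepper_mill [0] [ 0.5345 -0.2745] 0.955
pepper_mill [0] [ 0.5346 -0.2754  0.0178] 0.951
pepper_mill [1] [ 0.5345 -0.2751] 0.944
pepper_mill [1] [ 0.5359 -0.273  -0.0021] 0.96
honey_jar [0, 1] [ 0.5216 -0.363 ] 0.931
honey_jar [0, 1] [ 0.5215 -0.3631  0.0008] 0.973
honey_jar [0] [ 0.5214 -0.3634] 0.944
honey_jar [0] [ 5.217e-01 -3.628e-01 -5.000e-04] 0.986
honey_jar [1] [ 0.5211 -0.3621] 0.925
honey_jar [1] [ 0.5212 -0.3646 -0.005 ] 0.973
end t 34.6 [ 0.5301 -0.2304  0.3599] open mm 87.4 F [-0.3 -0.7 -0. ] ff 0.0
```

View pics/b.png

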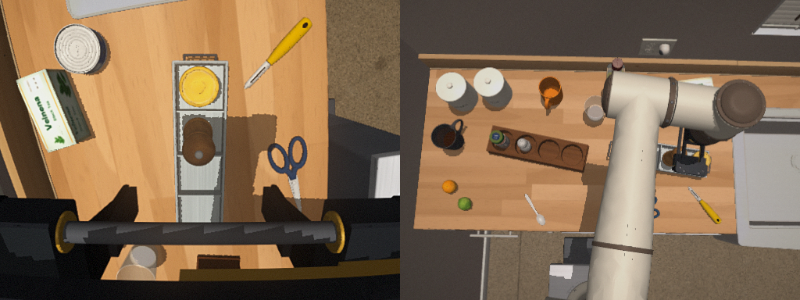

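The left half shows pepper (200,150) and honey (200,87) still standing. The top view shows spice and salt in wells 1 and 2. Next is the pepper mill, followed by the honey jar.

```bash
python3 - <<'E'
from mv import *
h=run(2,(.5347,-.2746),.140,25)
p=env.read_state()["position"]
env.move_straight([p[0]-.03,p[1]+.06,.38],rate=.25)
cv2.imwrite("pics/c.png",np.hstack([cv2.resize(env.grab_frame("wrist")["image"],(400,300)),cv2.resize(env.grab_frame("scene")["image"],(400,300))]))
E
```

```text
down hit=False t 36.5 [ 0.5353 -0.2748  0.1359] open mm 86.6 F [0.2 0.2 0.2] ff 0.0
grip t 37.3 [ 0.5348 -0.2746  0.1351] open mm 47.1 F [-0.5 -0.3  0.6] ff 25.0
lift t 38.2 [ 0.5339 -0.2742  0.2535] open mm 47.3 F [-0.6 -0.1 -2.3] ff 24.9
place hit=True expected z 0.1410 t 41.7 [0.5558 0.1737 0.1409] open mm 47.2 F [ 0.3 -0.3  4.2] ff 25.0
open t 42.8 [0.5547 0.1733 0.1397] open mm 87.1 F [ 0.6 -0.1  0.1] ff 0.0
```

View pics/c.png

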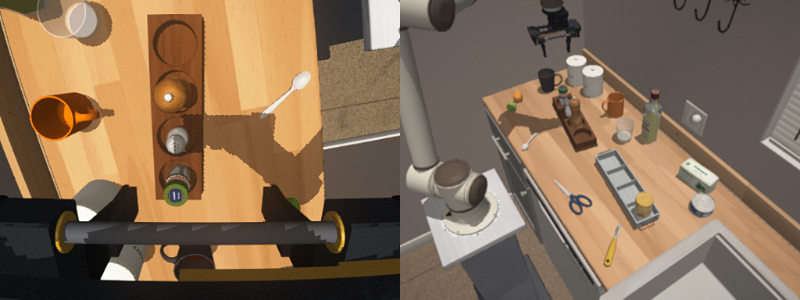

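Spice, salt and pepper stand upright in wells 1–3, and well 4 at (178,45) is free. The honey jar goes last, with 40 N of grip because it is heavier.

```bash
python3 - <<'E'
from mv import *
h=run(3,(.5217,-.363),.086,40)
env.goto([.48,-.25,.36],[180,0,-98]);
w=env.grab_frame("top"); s=env.grab_frame("scene"); 
env.goto([.52,.16,.36],[180,0,-100]); f=env.grab_frame("wrist"); pickle.dump(f,open("g.pkl","wb"))
cv2.imwrite("pics/d.png",np.hstack([cv2.resize(f["image"],(400,300)),cv2.resize(w["image"][120:270,80:280],(400,300))])); rep("end")
E
```

```text
down hit=False t 48.2 [ 0.5223 -0.3633  0.0819] open mm 87.3 F [ 0.3 -0.  -0.4] ff 0.0
grip t 48.8 [ 0.5223 -0.3632  0.0814] open mm 62.2 F [1.5 0.3 1.2] ff 40.0
lift t 49.7 [ 0.5207 -0.3624  0.1992] open mm 61.7 F [-0.4 -0.7 -4.8] ff 40.0
place hit=True expected z 0.0870 t 53.2 [0.5403 0.0892 0.0869] open mm 62.1 F [ 2.6 -0.5  1.6] ff 40.0
open t 54.1 [0.5384 0.0888 0.0859] open mm 86.7 F [ 0.1  0.2 -0.1] ff 0.0
end t 58.2 [0.5202 0.1591 0.3601] open mm 87.1 F [-0.3  0.5 -0.4] ff 0.0
```

View pics/d.png

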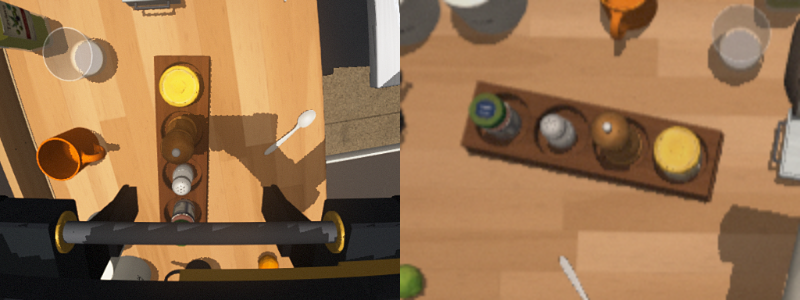

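All four stand in their wells in the order spice, salt, pepper, honey, and the glass, mug and spoon haven't moved. The honey jar showed a little side force at contact, so I'll check numerically that it sits flat.

```bash
python3 - <<'E'
from meas import *
F=[env.grab_frame("wrist"),env.grab_frame("top")]
T=["honey_jar","pepper_mill","salt_shaker","spice_jar"]
for f in F: f["res"]={t:(0,env.trace(f,t)) for t in T}
for i,t in enumerate(T): init[t]=list(well(3-i))
print([np.round(well(i),4).tolist() for i in (3,2,1,0)])
meas(F,T)
f=F[0];o=cv2.resize(f["image"][60:250,180:290],None,fx=3,fy=3,interpolation=cv2.INTER_CUBIC);o0=o.copy();a=np.linspace(0,6.28,80)
for z,r,c in((.114,.032,(255,0,0)),(.048,.039,(255,255,0))):
    for u in (project(f,np.c_[well(3)[0]+r*np.cos(a),well(3)[1]+r*np.sin(a),0*a+z])-[180,60]+.5)*3: cv2.circle(o,tuple(int(v) for v in u),1,c,-1)
cv2.imwrite("pics/e.png",np.hstack([o0,o]))
E
```

```text
[[0.5398, 0.0892], [0.5556, 0.1737], [0.5714, 0.2583], [0.5872, 0.3428]]
honey_jar [0, 1] [0.5392 0.0897] 0.951
honey_jar [0, 1] [0.5396 0.0897 0.0105] 0.954
honey_jar [0] [0.5383 0.0889] 0.951
honey_jar [0] [0.5397 0.0894 0.0024] 0.983
honey_jar [1] [0.5401 0.0908] 0.956
honey_jar [1] [0.539  0.0893 0.0199] 0.955
pepper_mill [0, 1] [0.5564 0.1751] 0.783
pepper_mill [0, 1] [0.5583 0.1773 0.0044] 0.789
pepper_mill [0] [0.5565 0.175 ] 0.952
pepper_mill [0] [0.5581 0.177  0.0082] 0.96
pepper_mill [1] [0.5553 0.1737] 0.624
pepper_mill [1] [ 0.6169  0.2178 -0.3665] 0.725
salt_shaker [0, 1] [0.5698 0.2581] 0.488
salt_shaker [0, 1] [ 0.5787  0.2824 -0.0428] 0.557
salt_shaker [0] [0.5706 0.2578] 0.77
salt_shaker [0] [ 0.581   0.2905 -0.0595] 0.926
salt_shaker [1] [0.5642 0.2522] 0.208
salt_shaker [1] [ 0.7607  0.5036 -1.1926] 0.571
spice_jar [0, 1] [0.587  0.3473] 0.445
spice_jar [0, 1] [ 0.6119  0.4334 -0.2007] 0.615
spice_jar [0] [0.587  0.3473] 0.445
spice_jar [0] [ 0.6119  0.4334 -0.2007] 0.615
spice_jar [1] none
```

View pics/e.png

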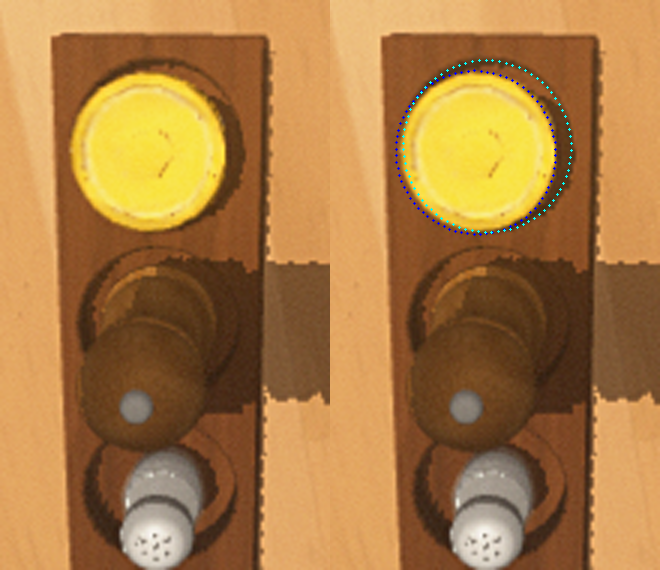

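The honey lid coincides with its predicted ring to within about 1 mm, so the jar is upright and on the well's floor. Pepper and salt are also centred in their wells. I'm handing in.

```bash
python3 -c "
from workcell import env
print(env.close_job())"
```

```text
the job is handed in; nothing more can be done
None
```

The spice jar, salt shaker, pepper mill and honey jar now stand upright in the rack's four wells, in that left-to-right order as in the tray, each carried straight across; the job is handed in (about 58 s on the robot's clock).

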